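# Unbolt the scrap-metal box

## Task

Unlock the grey scrap-metal box: press down the spring catch (the long ribbed bar on the lid) with one fingertip and, while holding it down, push the bolt by its upright tab with the other fingertip, away from the keeper, all the way to its stop. Then take the hand away so that the catch springs fully back up and locks the bolt in its open place. Nothing is to be gripped or lifted, and the small things round the box are to be left where they are.

Things in the scene. Friction and masses are not known exactly. Their poses are not given: they have to be found in the camera images.
- lock_box: Grey steel box, 104 (x) x 194 (y) x 50 mm high, fixed to the bench. Origin: centre of its underside; +x to the lid's hinges (away from the robot), +y along the bolt, away from the keeper. On the lid in front (-x): the ribbed catch bar; behind it the flat bolt, which runs along y into an arch-shaped keeper at the -y end. All fittings but bar and tab stay below 78 mm above the bench.
- spring_catch: The spring catch with its bar. Its origin lies at the box's origin when up, 11 mm below it when fully down; moves straight down, 3 N at the top, 6.6 N at the bottom, then a hard stop, and springs up when let go. Its tooth stands in a comb on the bolt's side; the bolt is free only while the catch is at least 5.5 mm down, over its whole travel: let go on the way, it locks in a notch (every 12 mm of travel, +-2 mm).
- bar_top (a point): Centre of the top face of the catch bar (moves with the catch; 88 mm above the bench when up, 77 when fully down). The face is 26 mm (box x) by 88 mm (box y), flat; it may be pressed anywhere and a fingertip can slide along it. Centre at (-33, -10) mm in the box frame.
- bolt (a joint): Bolt, m: 0 = shut in the keeper, 0.036 = fully open at its stop; grows as the bolt slides to the box's +y. Needs about 2 N to slide, stays where it is left.
- tab_top (a point): Centre of the top face of the bolt's upright tab (moves with the bolt; 96 mm above the bench). Tab 26 mm (box x) by 10 mm (box y), rising from the bolt's top face at 72 mm; 16 mm of it stand above a bar pressed 8 mm. At (13, -5) mm in the box frame when shut, so 46 mm behind the bar's middle line. Pushed on its -y side to open.
- lamp_hood (a point): Lower front left corner of the hood of the bench lamp (white, fixed, never moves). From there the hood runs 400 mm to the robot's right and 210 mm away from the robot, between 260 and 340 mm above the bench: the arm must not run into it, so swing over to the box with the hand drawn in, at least 200 mm nearer to the robot than the hood.
- brass_pot: Loose small lidded brass pot, 30 mm wide, 44 mm high, on the bench near the box's -y end, to be left alone. Origin: centre of its underside.
- ring_clamp: Loose wooden ring clamp, 148 x 26 x 23 mm, lying on the bench behind the box (+x), to be left alone. Origin: centre of its underside.
- loupe: Loose eye loupe, 24 x 59 x 13 mm, lying on the bench off the box's -y end, to be left alone. Origin: centre of its underside.

How it is judged:
By the outcome, as a careful person would: the job done as asked, in the order asked, and still so for the second after the job is handed in, with the robot touching nothing.
It also fails if it takes over 40 s, if anything falls off the work surface, if the arm or the gripper's body presses on something with over 40 N, if the wrist force passes 120 N, or if a joint passes its speed limit or range.

## Robot

A 7-joint arm with a two-finger parallel gripper is mounted at the origin on a cart in front of the work surface, level with it; the furniture and walls round the work are solid. World frame = base frame: x ahead of the robot, y to its left, z up, the work surface at z = 0. Lengths are in m, angles in rad, forces in N, time in s.
With the tool pointing down it reaches from about 0.35 to 0.9 m from the base axis. Payload 7.2 kg.
Tool frame: the origin (TCP) lies on the centre line of the jaws, within the pads' length; the fingertips stand 17 mm ahead of it and the grasp point (between the pads) lies 2 mm behind it (robot.finger_overhang is the distance from the TCP to the fingertips, in m); z points along the fingers, y is the direction in which the jaws open and shut (so a half turn about z gives the same grasp; the last joint's range is limited). The gripper opens to 88 mm and grips with 3 to 60 N. Pads are 20 mm wide; open, the fingers measure 115 mm over their backs; the gripper's body (75 mm by 178 mm) begins 61 mm behind the grasp point.
Start: joints at [-1.22, 0.411, -0.013, 1.596, 0.006, 1.134, -0.082], TCP at [0.254, 0.571, 0.24] pointing down, gripper open.
Joint ranges: [-2.95, 2.95], [-0.29, 1.99], [-1.47, 1.44], [0.14, 2.54], [-1.03, 4.17], [0.13, 1.85], [-2.86, 2.86]. Speed limits (rad/s): [2.39, 2.39, 3.01, 3.01, 3.14, 3.14, 3.14].

## Interface

Orientations are given as a rotation vector (axis times angle).
In Python, from bench import robot gives the robot as it stands.
- The arm moves only by the tool apply_moves, never from a script. Its argument "steps" is a list of rows, each a list of 2 entries, a list of its own where there are three numbers: the shift along the tool's x, y, z in mm, then the turn, a rotation vector about the tool's x, y, z in degrees. A call has 1 to 12 rows; each row is the pose to reach, as a shift and turn from the pose measured when the call began, along the tool's axes at that moment; what a row does not reach only later rows make up. A row lasts 1/12 s, in which the tool goes at most 41.7 mm and 7.16 degrees, less where a joint would pass 70% of its speed; a pose out of reach is approached as far as the arm can. A call with a gripper value outside its range is refused whole. "jaw" is the opening, from 0 (shut) to 1 (fully open), set as the call begins (left out, the last holds). The fingers move at their own pace and stop on an object; "force" is the grip in N (left out, the last holds). Time passes only in rows, so rows that repeat a pose let the fingers close. It gives the time, the measured TCP pose, the force and the opening at its end, in the units of the state.
- robot.read_state(): the state, without advancing time (a new reading comes with each control period).
- robot.get_image(name): name is "scene" or "top"; returns a dict with "image" (400x640x3 uint8, red, green, blue), "fx", "fy", "cx", "cy" (pixels), "D" ([k1, k2, p1, p2, k3] as OpenCV has them; the pictures are not rectified), "camera_from_world" (4x4, takes a point from world to camera coordinates). Camera axes: x right, y down, z forward; pixel columns grow to the right and rows downward; lengths in m; the calibration is good to about 2 mm. A picture is of the moment at which its call begins. There is no depth.
- robot.finish_job(): hands the job in, once; it reports no verdict.
The state is a dict: "clock": time; "q": joint angles; "joint_vel": joint speeds; "joint_efforts": joint torques, N m; "eef_pos": TCP position; "orientation": TCP orientation; "force": force on the tool from outside, world axes, zero at the start; "wrist_torque": the same for the moment, N m; "finger_gap": finger opening in m.
Only numpy, scipy, OpenCV 4.12 (cv2) and the standard library are available. Lean on these libraries where they do the work, as an engineer would, in place of code of your own. Each camera call takes 0.05 s, during which the arm holds its last target.

## Working session

There is one attempt and no reset: what is moved stays moved. The work goes in short steps, Python scripts to look and compute and a tool call to move; the robot and the scene stay as the last step left them, time stands still between calls to the robot, and variables do not carry over. Pictures are saved under pics/ and viewed, and the job is handed in when it is done.

Besides the shell and the picture viewer there is one more tool, called after "Emit:" as name(argument=value, ...), one argument or row to a line, values as JSON. apply_moves: Moves the arm, as the interface text tells. Its arguments: {"type":"object","properties":{"steps":{"type":"array"},"jaw":{"type":"number"},"force":{"type":"number"}},"required":["steps"]}

```bash
mkdir -p pics; ls; python3 - <<'E'
from bench import robot
import cv2, pickle
s=robot.read_state(); print(s)
for n in("scene","top"):
    d=robot.get_image(n); cv2.imwrite(f"pics/{n}0.png",d["image"][:,:,::-1]); pickle.dump(d,open(f"{n}0.pkl","wb"))
    print(n,d["fx"],d["fy"],d["cx"],d["cy"],d["D"]);print(d["camera_from_world"])
E
```

```text
pics
{'clock': 0.0, 'q': array([-1.22021715,  0.41190873, -0.01266528,  1.59702273,  0.00561223,
        1.13432668, -0.0821796 ]), 'joint_vel': array([ 1.42204302e-04, -8.49884271e-04, -1.30902311e-03, -2.27349489e-04,
       -6.11575268e-04, -3.92191348e-04,  9.89904328e-05]), 'joint_efforts': array([-3.96584592e-04, -5.87964034e+01,  6.41513094e-01, -2.91079527e+01,
       -5.37867320e-02,  1.82557118e-02,  1.56578330e-04]), 'eef_pos': array([0.25402432, 0.57052434, 0.23881255]), 'orientation': array([-6.52968477e-01, -3.07278431e+00,  2.54193937e-03]), 'force': array([ 0.37450364, -0.26681951, -0.37148398]), 'wrist_torque': array([0.02984903, 0.04729262, 0.00464788]), 'finger_gap': 0.08773065359514526}
scene 431.70130834815996 431.70130834815996 320.97356694949724 194.19208561667241 [0.00530236 0.         0.         0.         0.        ]
[[ 0.75427125 -0.65652596  0.00696797 -0.2567901 ]
 [-0.43246238 -0.5047779  -0.74711147  0.55823118]
 [ 0.49401535  0.56051132 -0.66466224  0.50477273]
 [ 0.          0.          0.          1.        ]]
top 384.6881103642595 384.6881103642595 316.02219742949535 202.1291828623662 [-0.0622704  0.         0.         0.         0.       ]
[[ 0.01697357 -0.99979959  0.01061511  0.28496302]
 [-0.99328475 -0.01807624 -0.11427448  0.65371233]
 [ 0.11444346 -0.00860418 -0.9933925   0.93990465]
 [ 0.          0.          0.          1.        ]]
```

View pics/scene0.png

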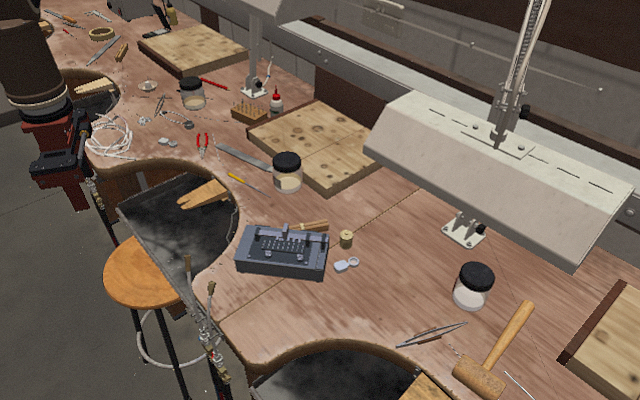

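View pics/top0.png

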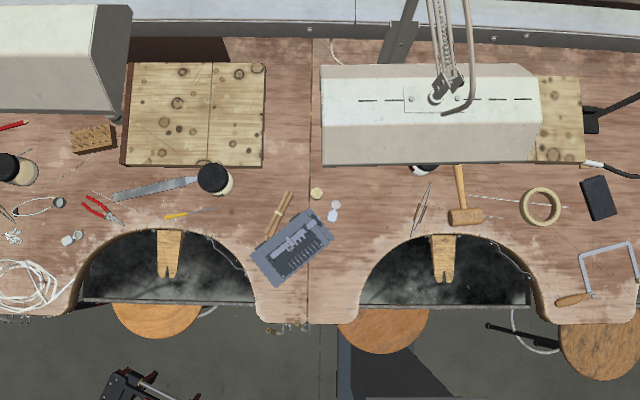

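```bash
python3 - <<'E'
import cv2
a=cv2.imread("pics/scene0.png");b=cv2.imread("pics/top0.png")
cv2.imwrite("pics/sc1.png",cv2.resize(a[205:295,225:369],None,fx=5.5,fy=5.5,interpolation=cv2.INTER_CUBIC))
cv2.imwrite("pics/tc1.png",cv2.resize(b[180:292,240:350],None,fx=5.3,fy=5.3,interpolation=cv2.INTER_CUBIC))
E
```

```text
(no output)
```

View pics/sc1.png

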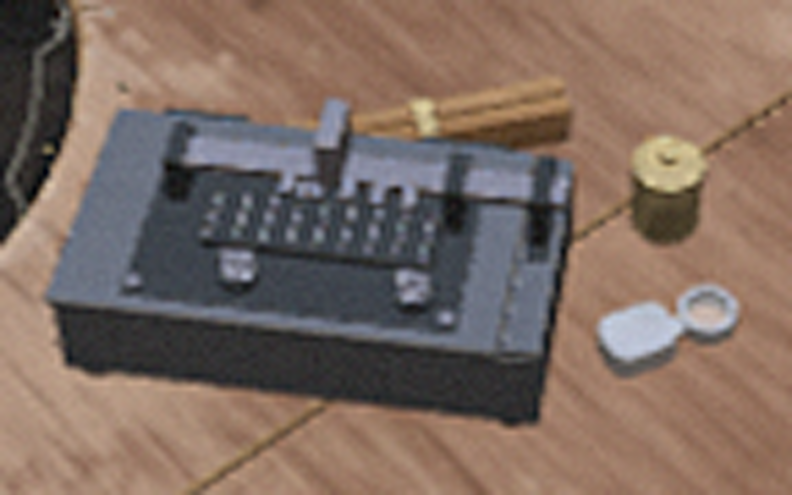

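View pics/tc1.png

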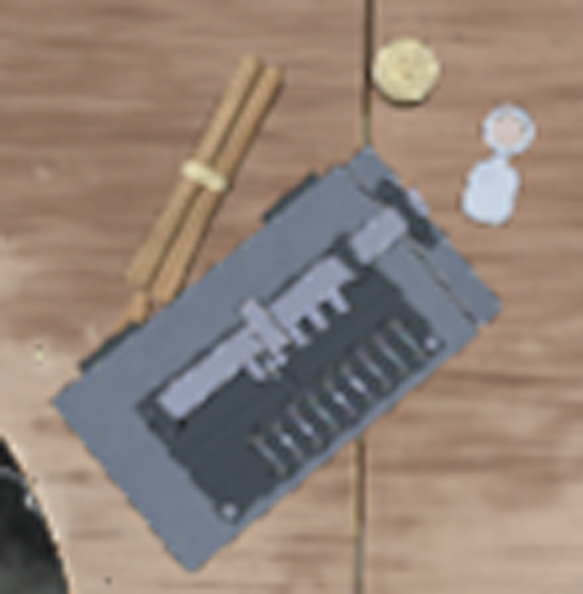

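```bash
cat > h.py <<'E'
import numpy as np, cv2, pickle
from scipy.optimize import least_squares
def cam(n): return pickle.load(open(n+"0.pkl","rb"))
def K(d): return np.array([[d["fx"],0,d["cx"]],[0,d["fy"],d["cy"]],[0,0,1.]])
def proj(d,P):
    T=d["camera_from_world"]; r,_=cv2.Rodrigues(T[:3,:3].copy())
    return cv2.projectPoints(np.asarray(P,float).reshape(-1,1,3),r,T[:3,3].copy(),K(d),np.array(d["D"],float))[0].reshape(-1,2)
def tri(ds,px):
    A=[cv2.undistortPoints(np.array(p,float).reshape(1,1,2),K(d),np.array(d["D"],float)).reshape(2) for d,p in zip(ds,px)]
    X=cv2.triangulatePoints(ds[0]["camera_from_world"][:3],ds[1]["camera_from_world"][:3],A[0],A[1]).ravel()
    return X[:3]/X[3]
S=cam("scene");T=cam("top")
def sc(p): return np.array(p)/5.5+[225,205]-0.4
def tc(p): return np.array(p)/5.3+[240,180]-0.4
def B(p,pose):
    c,s=np.cos(pose[2]),np.sin(pose[2]);p=np.asarray(p,float)
    return np.c_[pose[0]+c*p[:,0]-s*p[:,1],pose[1]+s*p[:,0]+c*p[:,1],p[:,2]]
E
cat > fit.py <<'E'
from h import *
pts=dict(fl=((.052,.097,.05),(125,108),(55,402)),fr=((.052,-.097,.05),(575,160),(370,150)),nr=((-.052,-.097,.05),(535,358),(500,305)),nl=((-.052,.097,.05),(52,300),(192,570)),
 tab=((.013,-.005,.096),(337,108),(263,320)), bar=((-.033,-.010,.088),(322,230),(336,395)))
M=np.array([v[0] for v in pts.values()]);s=np.array([sc(v[1]) for v in pts.values()]);t=np.array([tc(v[2]) for v in pts.values()])
for k,a,b in zip(pts,s,t): print(k,tri((S,T),(a,b)).round(4))
f=lambda q:np.r_[(proj(S,B(M,q))-s).ravel(),(proj(T,B(M,q))-t).ravel()]
r=least_squares(f,[.55,.35,.6]);print(r.x.round(4),np.degrees(r.x[2]));print(r.fun.reshape(2,-1,2).round(1))
E
python3 fit.py
```

```text
fl [0.5131 0.456  0.0508]
fr [0.6332 0.3118 0.0526]
nr [0.5606 0.2504 0.0447]
nl [0.4366 0.3909 0.0476]
tab [0.5515 0.3576 0.1015]
bar [0.5187 0.3253 0.0834]
[0.5367 0.3527 0.7061] 40.4552930326582
[[[-1.6 -0.8]
  [ 1.  -0.7]
  [ 1.6  0. ]
  [-2.1 -0.7]
  [-0.8  2.3]
  [-0.2 -0.9]]

 [[-1.3 -0.7]
  [ 0.1 -2.8]
  [ 2.2  0.2]
  [-0.7  0.7]
  [ 0.5  0.4]
  [ 0.8  0.1]]]
```

```bash
cat > ov.py <<'E'
from h import *
import sys
def overlay(pose,tag,bolt=0,down=0,S=S,T=T,names=("scene0","top0")):
    L=[]
    def rect(cx,cy,hx,hy,z): return [(cx-hx,cy-hy,z),(cx+hx,cy-hy,z),(cx+hx,cy+hy,z),(cx-hx,cy+hy,z)]
    L=[(rect(0,0,.052,.097,.05),(0,255,0)),(rect(0,0,.052,.097,0),(0,255,0)),(rect(-.033,-.01,.013,.044,.088-down),(0,255,255)),(rect(.013,-.005+bolt,.013,.005,.096),(0,0,255)),(rect(.013,-.005+bolt,.013,.005,.072),(255,0,255))]
    for d,n,(x0,y0,x1,y1) in ((S,"s",(225,205,369,295)),(T,"t",(240,180,350,292))):
        im=d["image"][:,:,::-1].copy(); f=6 if n=="s" else 5.3
        f=5.5 if n=="s" else 5.3
        im=cv2.resize(im[y0:y1,x0:x1],None,fx=f,fy=f,interpolation=cv2.INTER_CUBIC)
        for r,c in L:
            p=(proj(d,B(r,pose))-[x0,y0]+.5)*f-.5
            cv2.polylines(im,[p.round().astype(np.int32)],True,c,1)
        cv2.imwrite(f"pics/ov_{n}{tag}.png",im)
if __name__=="__main__": overlay([float(a) for a in sys.argv[2:5]],sys.argv[1])
E
python3 ov.py a .5367 .3527 .7061
```

```text
(no output)
```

View pics/ov_sa.png

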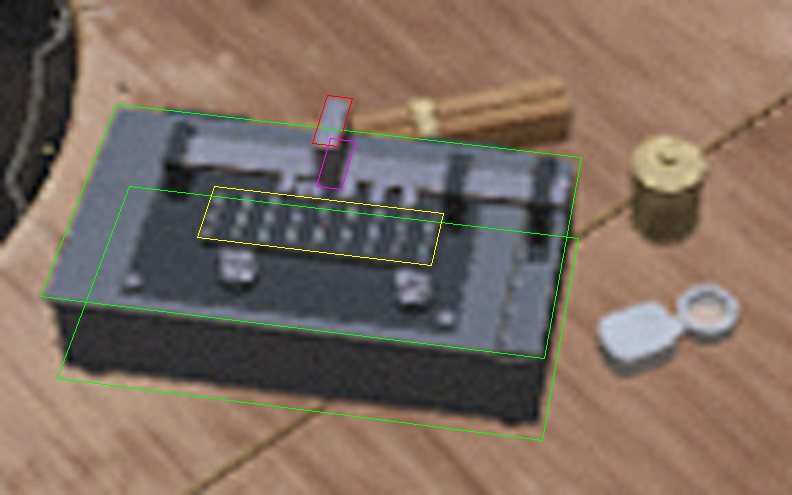

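View pics/ov_ta.png

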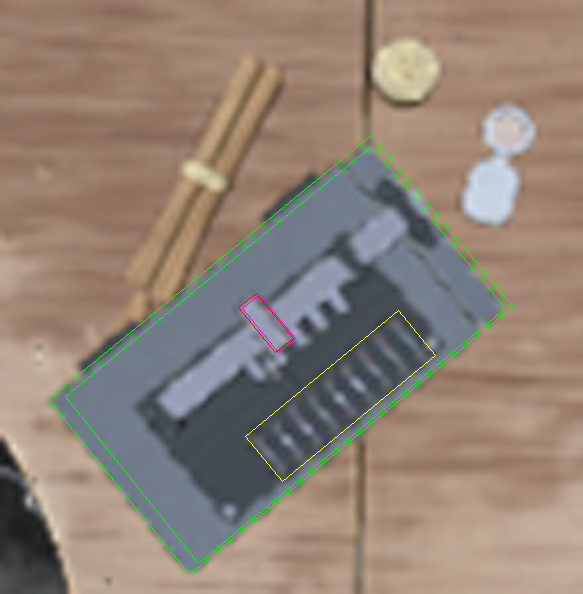

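```bash
python3 - <<'E'
from h import *
a=S["image"][:,:,::-1];b=T["image"][:,:,::-1]
cv2.imwrite("pics/sl.png",cv2.resize(a[80:280,340:640],None,fx=2.6,fy=2.6,interpolation=cv2.INTER_CUBIC))
cv2.imwrite("pics/tl.png",cv2.resize(b[50:190,290:560],None,fx=2.9,fy=2.9,interpolation=cv2.INTER_CUBIC))
E
```

```text
(no output)
```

View pics/sl.png

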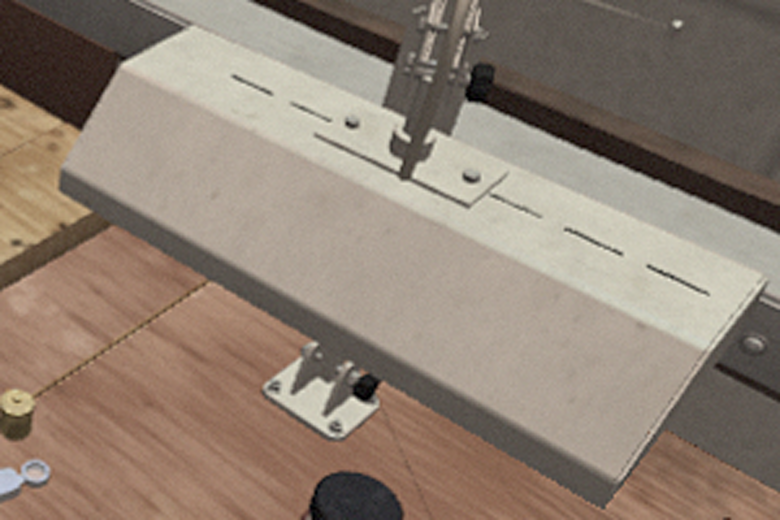

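View pics/tl.png

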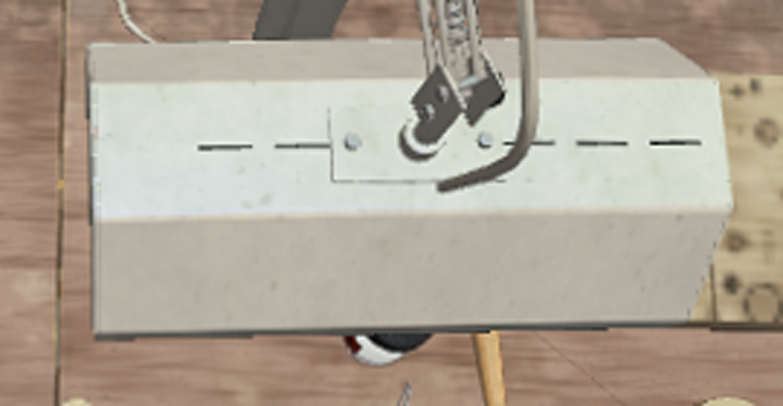

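```bash
cat >> h.py <<'E'
from scipy.spatial.transform import Rotation as R
POSE=np.array([.5367,.3527,.7061])
def goal(bx,by,ztip,flip=1):
    c,s=np.cos(POSE[2]),np.sin(POSE[2]); y=flip*np.array([c,s,0]); z=np.array([0,0,-1.]); x=np.cross(y,z)
    Rm=np.c_[x,y,z]; p=B([(bx,by,ztip+.017)],POSE)[0]; return p,R.from_matrix(Rm)
def delta(st,p,Rg):
    Rt=R.from_rotvec(st["orientation"]); return (Rt.inv().apply(p-st["eef_pos"])*1e3).round(1),np.degrees((Rt.inv()*Rg).as_rotvec()).round(2)
E
python3 - <<'E'
from h import *
print("hood",tri((S,T),((363.5,153),(322.7,166.5))))
from bench import robot
st=robot.read_state(); print(R.from_rotvec(st["orientation"]).as_matrix().round(3))
print(robot.finger_overhang)
for f in(1,-1):
    p,g=goal(-.010,-.027,.14,f); print(p,*delta(st,p,g))
    # waypoint
    print("wp",*delta(st,np.array([.40,.40,.24]),g))
E
```

```text
hood [0.69478624 0.28574969 0.25859246]
[[-0.914  0.407 -0.   ]
 [ 0.407  0.914 -0.001]
 [-0.    -0.001 -1.   ]]
0.017
[0.54661054 0.32566704 0.157     ] [-366.9 -104.6   82.1] [-0.08  0.03 25.55]
wp [-202.7  -96.5   -0.9] [-0.08  0.03 25.55]
[0.54661054 0.32566704 0.157     ] [-366.9 -104.6   82.1] [-4.0000e-02 -1.1000e-01 -1.5445e+02]
wp [-202.7  -96.5   -0.9] [-4.0000e-02 -1.1000e-01 -1.5445e+02]
```

Emit:
apply_moves(
  steps=[
    [[-10,-5,0],[0,0,1]],
    [[-30,-14,0],[0,0,4]],
    [[-50,-24,0],[0,0,6]],
    [[-75,-35,0],[0,0,9]],
    [[-100,-47,0],[0,0,12]],
    [[-125,-59,0],[0,0,15]],
    [[-150,-71,0],[0,0,18]],
    [[-170,-81,0],[0,0,21]],
    [[-190,-90,0],[0,0,23.5]],
    [[-200,-95,0],[0,0,25]],
    [[-203,-96,0],[0,0,25.5]],
    [[-203,-96,0],[0,0,25.5]],
  ],
  jaw=0.38,
  force=20,
)

```text
clock: 1.1
eef_pos: [0.4009, 0.3999, 0.2391]
orientation: [1.317, 2.852, -0.002]
force: [-0.6, -0.1, 0.6]
finger_gap: 0.0336
```

```bash
python3 - <<'E'
from h import *
from bench import robot
st=robot.read_state(); print(st["clock"],st["q"].round(2),st["eef_pos"],st["finger_gap"],st["force"])
p,g=goal(-.010,-.027,.15); print(*delta(st,p,g))
E
```

```text
1.1 [-0.98  0.31  0.15  1.75 -0.05  1.09 -0.12] [0.40093975 0.39992224 0.23911797] 0.03356211349388631 [-0.62709324 -0.06251011  0.55713923]
[-150.9   62.8   72.1] [-0.06  0.03 -0.04]
```

Emit:
apply_moves(
  steps=[
    [[-10,4,3],[0,0,0]],
    [[-30,12,10],[0,0,0]],
    [[-50,21,20],[0,0,0]],
    [[-75,31,35],[0,0,0]],
    [[-100,41,47],[0,0,0]],
    [[-120,50,57],[0,0,0]],
    [[-138,57,66],[0,0,0]],
    [[-148,61.5,71],[0,0,0]],
    [[-151,63,72],[0,0,0]],
    [[-151,63,72],[0,0,0]],
  ],
)

```text
clock: 1.93
eef_pos: [0.5467, 0.326, 0.1665]
orientation: [-1.317, -2.852, 0.003]
force: [0.3, -0.3, 0.3]
finger_gap: 0.0331
```

```bash
cat > snap.py <<'E'
from h import *
import sys
from bench import robot
tag=sys.argv[1]
st=robot.read_state(); print(st["clock"],st["eef_pos"],st["finger_gap"],st["force"])
p,g=goal(-.010,-.027,.093); print(*delta(st,p,g))
for n,(x0,y0,x1,y1),f in (("scene",(220,150,370,290),4.2),("top",(230,170,360,290),4.8)):
    im=robot.get_image(n)["image"][:,:,::-1]
    cv2.imwrite(f"pics/{n}{tag}.png",cv2.resize(im[y0:y1,x0:x1],None,fx=f,fy=f,interpolation=cv2.INTER_CUBIC))
E
python3 snap.py 2
```

```text
1.9333 [0.54673964 0.32596267 0.16648528] 0.03309259736930748 [ 0.33363038 -0.27979608  0.32225405]
[-0.1 -0.2 56.5] [-0.12  0.01 -0.03]
```

View pics/scene2.png

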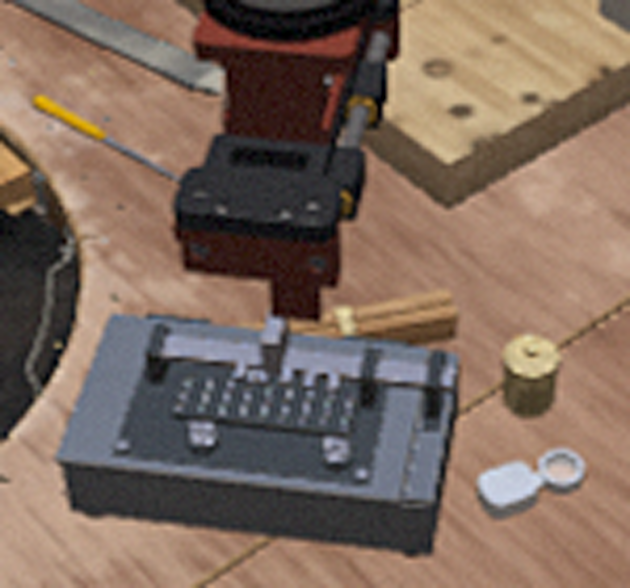

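View pics/top2.png

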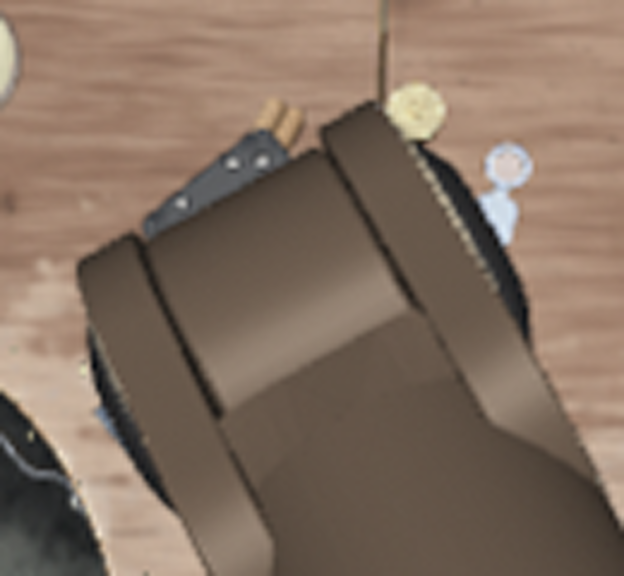

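```bash
python3 - <<'E'
from h import *
P=[]
for bx in(-.033,.013):
  for dx in(-.00675,.00675):
    for dy in(-.01,.01): P.append((bx+dx,-.027+dy,.1495))
print((((proj(S,B(P,POSE))-[220,150]+.5)*4.2)).round())
E
```

```text
[[314. 332.]
 [271. 327.]
 [319. 311.]
 [277. 306.]
 [332. 263.]
 [291. 259.]
 [338. 244.]
 [297. 240.]]
```

```bash
python3 - <<'E'
from h import *
from bench import robot
im=robot.get_image("scene")["image"][:,:,::-1]
x0,y0,f=260,195,10
im=cv2.resize(im[y0:y0+50,x0:x0+70],None,fx=f,fy=f,interpolation=cv2.INTER_CUBIC)
im=cv2.convertScaleAbs(im,alpha=2.0)
P=[(-.033+dx,-.027+dy,.1495) for dx,dy in((-.00675,-.01),(.00675,-.01),(.00675,.01),(-.00675,.01))]
p=(proj(S,B(P,POSE))-[x0,y0]+.5)*f
cv2.polylines(im,[p.astype(np.int32)],True,(0,255,0),1)
cv2.imwrite("pics/fz.png",im)
E
```

```text
(no output)
```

View pics/fz.png

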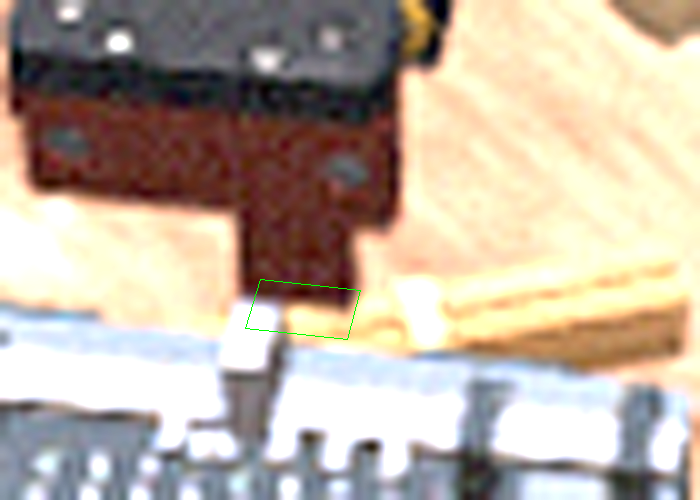

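Emit:
apply_moves(
  steps=[
    [[0,0,5],[0,0,0]],
    [[0,0,14],[0,0,0]],
    [[0,0,24],[0,0,0]],
    [[0,0,34],[0,0,0]],
    [[0,0,42],[0,0,0]],
    [[0,0,48],[0,0,0]],
    [[0,0,52],[0,0,0]],
    [[0,0,53],[0,0,0]],
    [[0,0,53],[0,0,0]],
  ],
  jaw=0.435,
)

```text
clock: 2.83
eef_pos: [0.5457, 0.3272, 0.1143]
orientation: [-1.314, -2.853, 0.001]
force: [0.2, -0.1, 0.0]
finger_gap: 0.0382
```

```bash
python3 snap.py 3
```

```text
2.8333 [0.54570696 0.32716088 0.11432438] 0.038155839240718484 [ 0.2317824  -0.08211716  0.01268267]
[-1.7 -0.3  4.3] [-0.05 -0.02  0.07]
```

View pics/scene3.png

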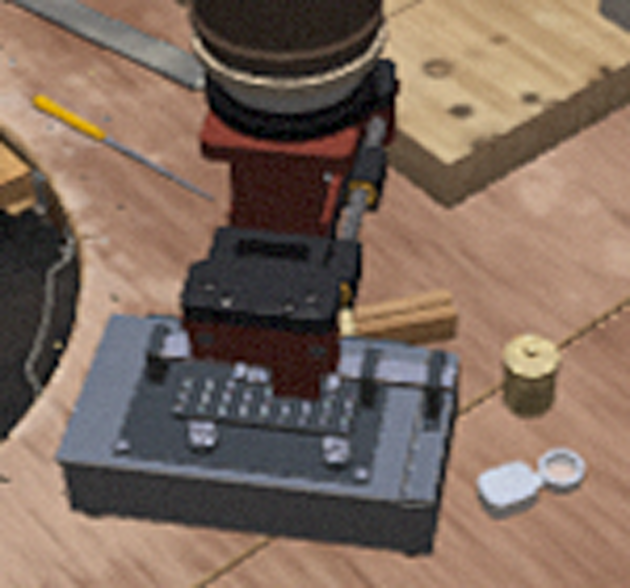

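Emit:
apply_moves(
  steps=[
    [[-0.5,0,2],[0,0,0]],
    [[-1,0,4],[0,0,0]],
    [[-1.5,0,6],[0,0,0]],
    [[-1.5,0,8],[0,0,0]],
    [[-1.5,0,10],[0,0,0]],
    [[-1.5,0,12],[0,0,0]],
    [[-1.5,0,12],[0,0,0]],
  ],
)

```text
clock: 3.52
eef_pos: [0.547, 0.3262, 0.1029]
orientation: [-1.314, -2.853, -0.0]
force: [-0.4, -1.3, 2.9]
finger_gap: 0.0379
```

```bash
python3 snap.py 4
```

```text
3.5167 [0.54702356 0.32616808 0.10287651] 0.03791136796696649 [-0.4123175  -1.32270327  2.85193561]
[-0.1 -0.6 -7.1] [ 0.   -0.01  0.08]
```

View pics/scene4.png

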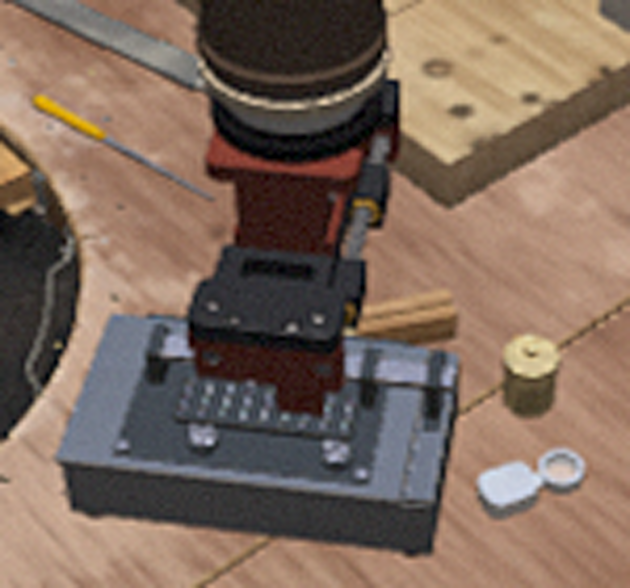

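Emit:
apply_moves(
  steps=[
    [[0,0,1],[0,0,0]],
    [[0,0,2.5],[0,0,0]],
    [[0,0,4],[0,0,0]],
    [[0,0,5.5],[0,0,0]],
    [[0,0,6.5],[0,0,0]],
    [[0,0,6.5],[0,0,0]],
    [[0,0,6.5],[0,0,0]],
  ],
)

```text
clock: 4.2
eef_pos: [0.5471, 0.3261, 0.0967]
orientation: [-1.315, -2.853, -0.0]
force: [-1.0, -1.1, 5.8]
finger_gap: 0.038
```

```bash
python3 snap.py 5
```

```text
4.2 [0.54710283 0.3261418  0.09668281] 0.03801552119844496 [-1.02524129 -1.08129679  5.83612121]
[ -0.   -0.7 -13.3] [ 0.01 -0.01  0.07]
```

View pics/scene5.png

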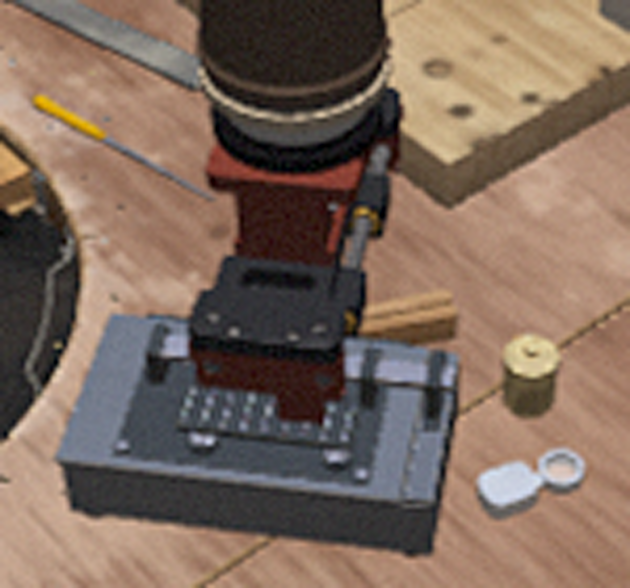

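Emit:
apply_moves(
  steps=[
    [[2,0,0],[0,0,0]],
    [[4,0,0],[0,0,0]],
    [[6,0,0],[0,0,0]],
    [[8,0,0],[0,0,0]],
    [[10,0,0],[0,0,0]],
    [[12,0,0],[0,0,0]],
    [[14,0,0],[0,0,0]],
    [[16,0,0],[0,0,0]],
  ],
)

```text
clock: 4.97
eef_pos: [0.539, 0.3367, 0.0972]
orientation: [1.316, 2.849, 0.001]
force: [4.2, -3.9, 4.8]
finger_gap: 0.038
```

```bash
python3 snap.py 6
```

```text
4.9667 [0.53900526 0.33668    0.09721882] 0.038038758433273874 [ 4.1741882  -3.86217553  4.82817774]
[-13.4  -1.3 -12.7] [ 0.13  0.17 -0.03]
```

View pics/scene6.png

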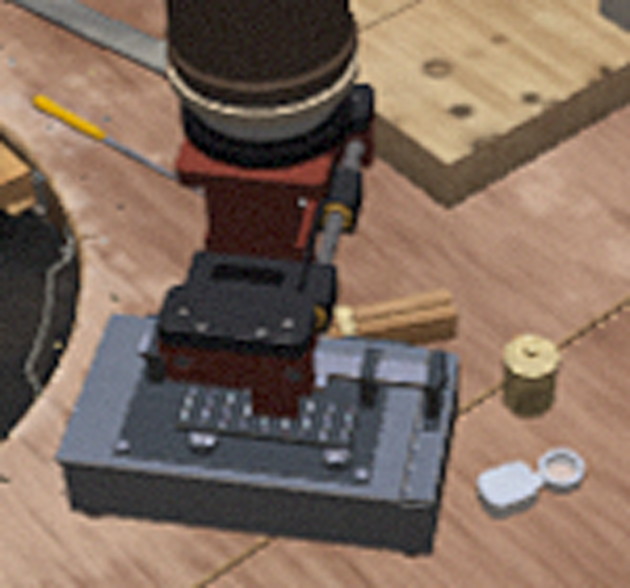

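Emit:
apply_moves(
  steps=[
    [[3,0,0.3],[0,0,0]],
    [[5,0,0.5],[0,0,0]],
    [[7,0,0.8],[0,0,0]],
    [[9,0,1],[0,0,0]],
    [[11,0,1],[0,0,0]],
    [[13,0,1],[0,0,0]],
    [[15,0,1],[0,0,0]],
    [[17,0,1],[0,0,0]],
    [[19,0,1],[0,0,0]],
  ],
)

```text
clock: 5.82
eef_pos: [0.5286, 0.3498, 0.0968]
orientation: [1.316, 2.845, 0.002]
force: [3.7, -5.5, 7.0]
finger_gap: 0.0385
```

```bash
python3 snap.py 7
```

```text
5.8167 [0.52855632 0.34979594 0.09677678] 0.03847216810997262 [ 3.68943631 -5.54454789  6.96421063]
[-30.1  -1.8 -13.1] [ 0.22  0.31 -0.1 ]
```

View pics/scene7.png

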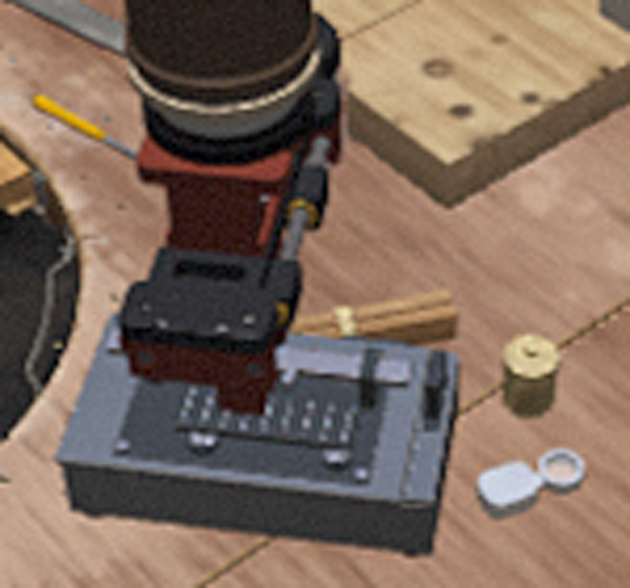

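Emit:
apply_moves(
  steps=[
    [[3,-0.3,0.1],[0,0,0]],
    [[5,-0.6,0.2],[0,0,0]],
    [[7,-1,0.3],[0,0,0]],
    [[9,-1,0.4],[0,0,0]],
    [[11,-1,0.4],[0,0,0]],
    [[13,-1,0.4],[0,0,0]],
    [[14,-1,0.4],[0,0,0]],
    [[15,-1,0.4],[0,0,0]],
  ],
)

```text
clock: 6.58
eef_pos: [0.5204, 0.3593, 0.0969]
orientation: [1.316, 2.841, 0.004]
force: [5.9, -6.0, 5.4]
finger_gap: 0.0384
```

```bash
python3 snap.py 8
```

```text
6.5833 [0.52044662 0.35933662 0.09693218] 0.0384479647299624 [ 5.91775657 -5.95739688  5.43833986]
[-42.7  -1.7 -12.7] [ 0.36  0.48 -0.18]
```

View pics/scene8.png

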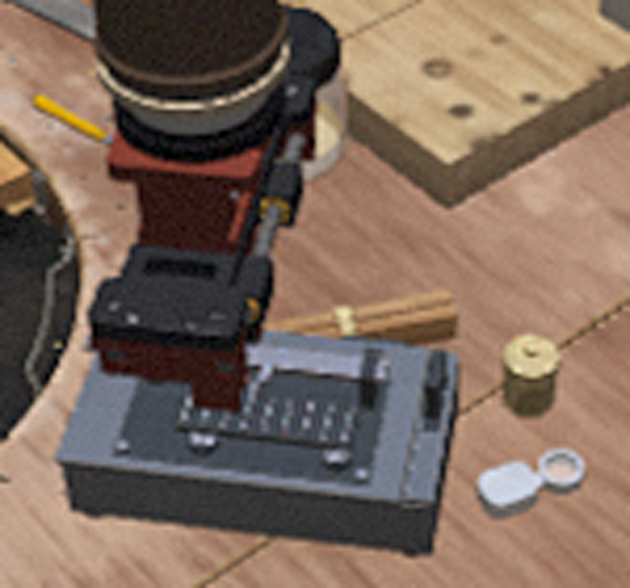

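Emit:
apply_moves(
  steps=[
    [[2,0,0.2],[0,0,0]],
    [[4,0,0.3],[0,0,0]],
    [[5,0,0.3],[0,0,0]],
    [[6,0,0.3],[0,0,0]],
    [[6,0,0.3],[0,0,0]],
    [[6,0,0.3],[0,0,0]],
  ],
)

```text
clock: 7.18
eef_pos: [0.5204, 0.3596, 0.0971]
orientation: [1.32, 2.833, 0.001]
force: [7.2, -10.3, 5.5]
finger_gap: 0.0379
```

```bash
python3 snap.py 9
```

```text
7.1833 [0.52039902 0.35964222 0.09705054] 0.037937277801495646 [  7.15354494 -10.31500133   5.47351265]
[-43.1  -1.7 -12.4] [ 0.43  0.8  -0.42]
```

View pics/scene9.png

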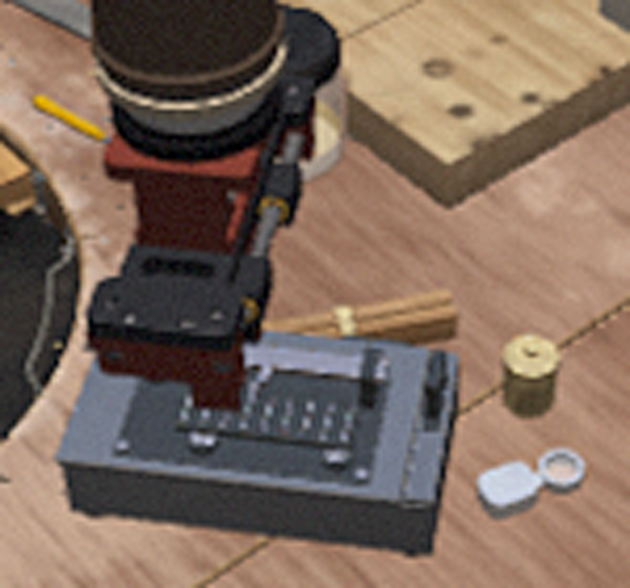

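Emit:
apply_moves(
  steps=[
    [[-0.5,0,0],[0,0,0]],
    [[-1.5,0,0],[0,0,0]],
    [[-2,0,-0.5],[0,0,0]],
    [[-2,0,-3],[0,0,0]],
    [[-2,0,-8],[0,0,0]],
    [[-2,0,-16],[0,0,0]],
    [[-2,0,-28],[0,0,0]],
    [[-2,0,-42],[0,0,0]],
    [[-2,0,-56],[0,0,0]],
    [[-2,0,-66],[0,0,0]],
    [[-2,0,-70],[0,0,0]],
    [[-2,0,-70],[0,0,0]],
  ],
)

```text
clock: 8.28
eef_pos: [0.5211, 0.3589, 0.1685]
orientation: [1.32, 2.833, 0.004]
force: [0.1, 0.7, -0.2]
finger_gap: 0.038
```

```bash
python3 snap.py 10
```

```text
8.2833 [0.52106085 0.3589031  0.16847726] 0.038009354791558 [ 0.09781778  0.72929773 -0.2234    ]
[-41.1  -2.4  59. ] [ 0.55  0.8  -0.42]
```

View pics/scene10.png

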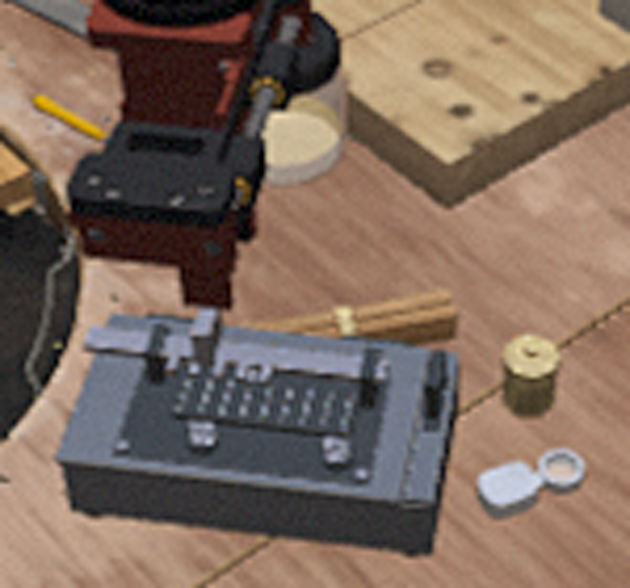

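Emit:
apply_moves(
  steps=[
    [[0,0,-8],[0,0,0]],
    [[4,-2,-25],[0,0,0]],
    [[15,-9,-45],[0,0,0]],
    [[32,-20,-60],[0,0,0]],
    [[52,-31,-68],[0,0,0]],
    [[72,-43,-70],[0,0,0]],
    [[90,-54,-70],[0,0,0]],
    [[102,-61,-70],[0,0,0]],
    [[108,-65,-70],[0,0,0]],
    [[108,-65,-70],[0,0,0]],
  ],
)

```text
clock: 9.22
eef_pos: [0.3985, 0.4004, 0.2347]
orientation: [1.317, 2.836, 0.0]
force: [0.6, 0.3, 0.1]
finger_gap: 0.0379
```

```bash
python3 - <<'E'
from h import *
from bench import robot
from ov import overlay
print(robot.read_state()["clock"])
overlay(POSE,"f",.036,0,robot.get_image("scene"),robot.get_image("top"))
E
```

```text
9.2167
```

View pics/ov_sf.png

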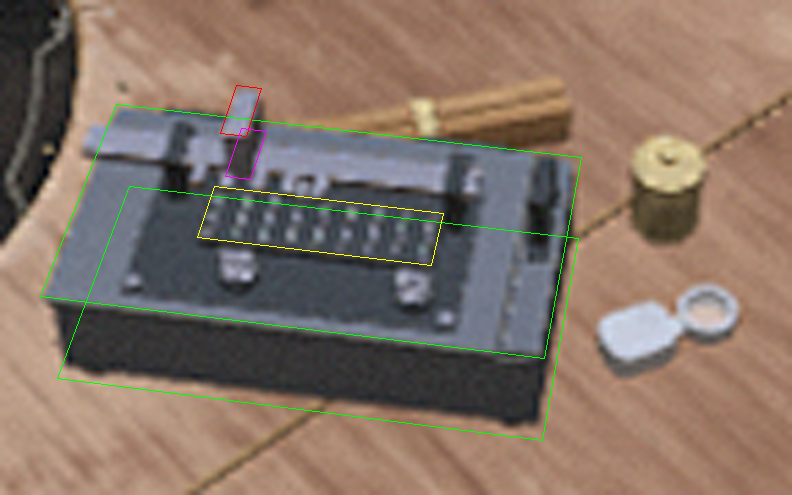

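View pics/ov_tf.png

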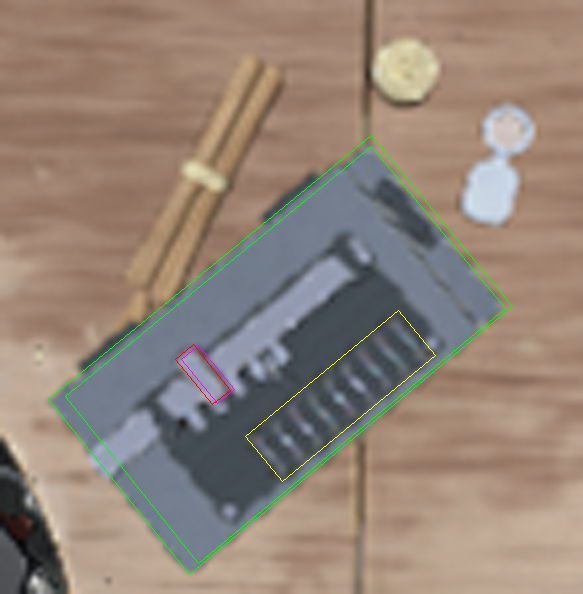

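Both views match the model with the bolt at 36 mm and the bar fully up (tab at about (205,375) in the top crop). The pot, loupe and clamp have not moved.

```bash
python3 -c "
from bench import robot
print(robot.finish_job())"
```

```text
the job is handed in; nothing more can be done
None
```

The box is unlocked and the job is handed in at about 9.3 s of the 40 s allowed.

- **Pressing and pushing:** One fingertip held the catch about 8 mm down (4.8–7 N upward). The other pushed the tab about 36 mm. At the end a further 6 mm push moved the tool only 0.4 mm while the sideways force rose from 8.4 to 12.5 N, so I took that as the stop.
- **Letting go:** I backed off 2 mm, lifted straight up and drew the hand in.
- **Last checks:** In both cameras the model drawn with the bolt at 36 mm and the bar fully up fits the pictures. The bolt end is out of the keeper. The brass pot, ring clamp and loupe are where they were, and the force on the tool is back to about zero.
- **Disagreements:**
  - The outer edges of the box's lid measured about 6–9 mm smaller than the stated size, although the bar and tab fitted well.
  - The fingertips looked thinner than the stated opening and width over the backs imply, so I opened the jaws to 38 mm instead of 33 mm.

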